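# Retune the aerial tuner preset and lock it

## Robot

A 6-joint arm with a two-finger parallel gripper is mounted at the origin on the work surface. World frame = base frame: x ahead of the robot, y to its left, z up, the work surface at z = 0. Lengths are in mm, angles in rad, forces in N, time in s.
With the tool pointing down it reaches from about 400 to 825 mm from the base axis. Payload 7 kg.
Tool frame: the origin (TCP) lies on the centre line of the jaws, within the pads' length; the fingertips stand 22 mm ahead of it and the grasp point (between the pads) lies 3 mm ahead of it (env.tip_reach is the distance from the TCP to the fingertips, in mm); x points along the fingers, z is the direction in which the jaws open and shut, and the axes are right-handed (so a half turn about x gives the same grasp; the last joint's range is limited). The gripper opens to 85 mm and grips with 20 to 120 N. Pads are 22 mm wide; open, the fingers measure 114 mm over their backs; the gripper's body (76 mm by 85 mm) begins 54 mm behind the grasp point. The pads swing forward as they close: fully open they stand 13 mm farther back than shut.
Start: joints at [1.402, 0.359, 0.012, 0, -1.224, -0.288], TCP at [297.733, 605.764, 253.302] pointing down, gripper open.
Joint ranges: [-3.07, 3.07], [-1.43, 2.12], [-1.02, 1.25], [-3.03, 1.67], [-3.05, -0], [-3.03, 3.03]. Speed limits (rad/s): [2.39, 2.39, 3.01, 3.14, 3.14, 3.14].

## Interface

Orientations are given as a rotation vector (axis times angle).
In Python, from station import env gives the robot as it stands.
- The arm moves only by the shell command python3 -m creep 'ROWS'. ROWS is JSON, a list of rows, each an object of numbers: "x", "y", "z": the shift along the world's x, y, z in cm; "spin": the turn about the world's z in degrees; "gripper": the finger opening in cm, from 0 to 8.54. In form: [{"x": .., "y": .., "z": .., "spin": .., "gripper": ..}, ...]. A call has 1 to 8 rows; each row shifts and turns the commanded pose from where the row before left it; what a row does not reach is not made up. A row lasts 1/10 s, in which the tool goes at most 50 mm and 8.59 degrees, less where a joint would pass 70% of its speed; a pose out of reach is approached as far as the arm can. A call is refused whole if a number of a shift passes 5 or a number of a turn 8.59, either way. A call with a gripper value outside its range is refused whole. The fingers move at their own pace and stop on an object; the grip force is fixed at half the most. Time passes only in rows, so rows that do not move let the fingers close. It gives the time, the measured TCP pose, the force and the opening at its end, in the units of the state.
- env.observe(): the state, without advancing time (a new reading comes with each control period).
- env.camera(name): name is "side" or "top" or "wrist"; returns a dict with "frame" (420x560x3 uint8, red, green, blue), "fx", "fy", "cx", "cy" (pixels), "extrinsics" (4x4, takes a point from camera to world coordinates). Camera axes: x right, y down, z forward; pixel columns grow to the right and rows downward; lengths in mm; the calibration is good to about 2 mm. A picture is of the moment at which its call begins. There is no depth.
- env.close_job(): hands the job in, once; it reports no verdict.
The state is a dict: "time": time; "joint_pos": joint angles; "joint_vel": joint speeds; "effort": joint torques, N m; "position": TCP position; "orientation": TCP orientation; "wrist_force": force on the tool from outside, world axes, zero at the start; "torque": the same for the moment, N m; "gripper_width": finger opening in mm.
Only numpy, scipy, OpenCV 4.12 (cv2) and the standard library are available. Lean on these libraries where they do the work, as an engineer would, in place of code of your own. Each camera call takes 0.05 s, during which the arm holds its last target. There are 200 camera calls.

## Task

The aerial tuner's preset is locked by the lever nut under its knob: swing the red lever anticlockwise to free it, turn the black knob until its pointer points straight at the green band marker, then swing the lever clockwise again until the nut is firmly tight without forcing it. Do not force the knob while it is locked, leave the pointer on the green marker, and do not disturb the other things on the table or on the tuner.

Things in the scene. Friction and masses are not known exactly. Their poses are not given: they have to be found in the camera images.
- tuner: grey steel box of the aerial tuner, 220 (x) x 300 (y) x 80 mm high, fixed to the table, origin at the centre of its underside; the common vertical axis of knob and lock nut rises through its middle. At zero yaw the dial lies towards +x and the lever points to -x.
- nut_axis (a point): centre of the brass cap nut, 36 mm across, 12 to 26 mm above the tuner's top; this point is on the axis, 19 mm above the top, and the lever runs from it along its own -x.
- locknut (a joint): angle of the lock nut, rad, near 0 at the tight start, grows clockwise from above (tighter), limits -1.3 and 1.3. Loose, it drags steadily with 0.40 N m (about 6 N at the post as it moves, some 3 N left when the push pauses) and stays where it is left. Turned back to -0.75 or beyond it frees the knob for the whole adjustment.
- lever_post (a point): red upright post at the lever's end, 14 mm thick, 70 mm from the axis, 14 to 46 mm above the tuner's top, this point at 34 mm; pinch it from above or push it sideways. When the nut bears, the force at the post climbs about 1 to 2 N per mm: firmly tight is 9 N or more, best 12 to 13 N, overstrained from 17 N. Let go, it springs back a little but stays tight.
- clamp_jaw: hidden jaw inside the box which the nut presses on the screw; not handled. The nut bears at another lever angle once the knob has been turned (further clockwise if the knob went clockwise, sooner if anticlockwise), so its tight position can only be felt.
- adjuster: the adjuster screw with its black knob and pointer, turning about the vertical axis; origin on the axis at the tuner's underside, its x along the pointer, which starts near the tuner's +x. It turns up to 1.7 rad either way. Clamped while the nut is tight and then not to be forced; free, it needs about 0.12 N m and stays where it is left.
- knob_grip (a point): grip point of the black bar knob, on the axis, 66 mm above the tuner's top; its x points along the pointer. The bar is 40 mm long along x, 16 mm thick along y (pinch it there), from 46 to 80 mm above the tuner's top, on a 34 mm disc.
- pointer_tip (a point): white tip of the black pointer under the knob, 42 mm from the axis, 37 mm above the tuner's top; its x points outward along the pointer.
- marker_green_top (a point): centre of the green ball head (11 mm) of the green band marker, a fixed peg 33 mm tall on the tuner's top, 46 to 74 mm from the axis and 0.55 to 1.1 rad to one side or the other of the starting pointer. The pointer is on it when its line, drawn on outward, runs through the ball.
- marker_yellow_top (a point): the same for the yellow band marker, on the other side of the pointer: not wanted today.
- spare_knob: loose black spare knob, 26 mm wide, 18 mm tall, on the tuner's top some 115 mm left (+y) of the axis; leave alone.
- crystal_can: loose metal crystal can, 18 x 30 x 26 mm, on the tuner's top some 115 mm right (-y) of the axis; leave alone.
- drink_bottle: green drink bottle, 62 mm wide, 190 mm tall, on the table; leave alone.
- small_bottle: small clear bottle, 44 mm wide, 110 mm tall, behind the tuner; leave alone.
- mug: blue mug, 80 mm wide, 90 mm tall; leave alone.
- desk_mic: desk microphone, 90 mm base, about 190 mm tall; leave alone.
- headphones: cream headphones lying flat, about 220 x 150 mm, 28 mm tall; leave alone.
- screwdriver: screwdriver lying on the table; leave alone.

How it is judged:
By the outcome, as a careful person would: the job done as asked, in the order asked, and still so for the second after the job is handed in, with the robot touching nothing.
It also fails if it takes over 70 s, if anything falls off the work surface, if the arm or the gripper's body presses on something with over 40 N, if the wrist force passes 120 N, or if a joint passes its speed limit or range.

## Working session

There is one attempt and no reset: what is moved stays moved. The work goes in short steps, Python scripts to look and compute and a shell command to move; the robot and the scene stay as the last step left them, time stands still between calls to the robot, and variables do not carry over. Pictures are saved under pics/ and viewed, about 8 in all and at most 12, crops included, and the job is handed in when it is done.

```bash
mkdir -p pics; cat > h.py <<'E'
import numpy as np,cv2
from station import env
def save(n,f,crop=None,k=1):
    c=env.camera(n);im=c["frame"][:,:,::-1]
    if crop: x0,y0,x1,y1=crop; im=im[y0:y1,x0:x1]
    cv2.imwrite(f,cv2.resize(im,None,fx=k,fy=k,interpolation=cv2.INTER_CUBIC)); return c
def ray(c,u,v):
    E=np.array(c["extrinsics"]);d=E[:3,:3]@[(u-c["cx"])/c["fx"],(v-c["cy"])/c["fy"],1];return E[:3,3],d
def atz(c,u,v,z):
    o,d=ray(c,u,v);return o+d*(z-o[2])/d[2]
def proj(c,p):
    E=np.array(c["extrinsics"]);q=E[:3,:3].T@(np.array(p)-E[:3,3]);return [c["fx"]*q[0]/q[2]+c["cx"],c["fy"]*q[1]/q[2]+c["cy"]]
E
python3 - <<'E'
from h import *
c=save("top","pics/top1.png",None,1.42);print(c["fx"],c["cx"],c["cy"],c["extrinsics"])
c=save("side","pics/side1.png",None,1.42);print(c["fx"],c["cx"],c["cy"],c["extrinsics"])
s=env.observe();print(s)
E
```

```text
414.696246553575 282.4464856976442 211.747603964986 [[ 1.36853231e-02 -9.81405302e-01  1.91458469e-01  3.19042060e+02]
 [-9.99900041e-01 -1.27517366e-02  6.10750313e-03 -4.21635976e+01]
 [-3.55250798e-03 -1.91522914e-01 -9.81481713e-01  1.38650315e+03]
 [ 0.00000000e+00  0.00000000e+00  0.00000000e+00  1.00000000e+00]]
546.4596298431028 277.3709765325773 207.39099667439527 [[ 9.97880293e-01 -5.10350545e-02  4.03775307e-02  5.04665634e+02]
 [-6.31834262e-02 -6.11251119e-01  7.88910594e-01 -1.24672321e+03]
 [-1.55812844e-02 -7.89789525e-01 -6.13180015e-01  1.05009201e+03]
 [ 0.00000000e+00  0.00000000e+00  0.00000000e+00  1.00000000e+00]]
{'time': 0.1, 'joint_pos': array([ 1.40210050e+00,  3.59313444e-01,  1.11872775e-02, -3.30209432e-04,
       -1.22411705e+00, -2.88075488e-01]), 'joint_vel': array([-0.00061082, -0.00118481,  0.00219443,  0.00188462,  0.00076979,
       -0.00119994]), 'effort': array([-1.49958512e-03, -5.84763944e+01,  2.94109404e+01,  6.95459202e+00,
       -3.16038087e-03,  3.83536488e-06]), 'position': array([297.56575657, 605.43606071, 252.47064373]), 'orientation': array([ 1.53594778,  0.95634057, -1.53810702]), 'wrist_force': array([ 0.44531052, -0.23995051, -0.37639494]), 'torque': array([ 0.00207275,  0.01184886, -0.00081571]), 'gripper_width': 85.36349664434077}
```

View pics/top1.png

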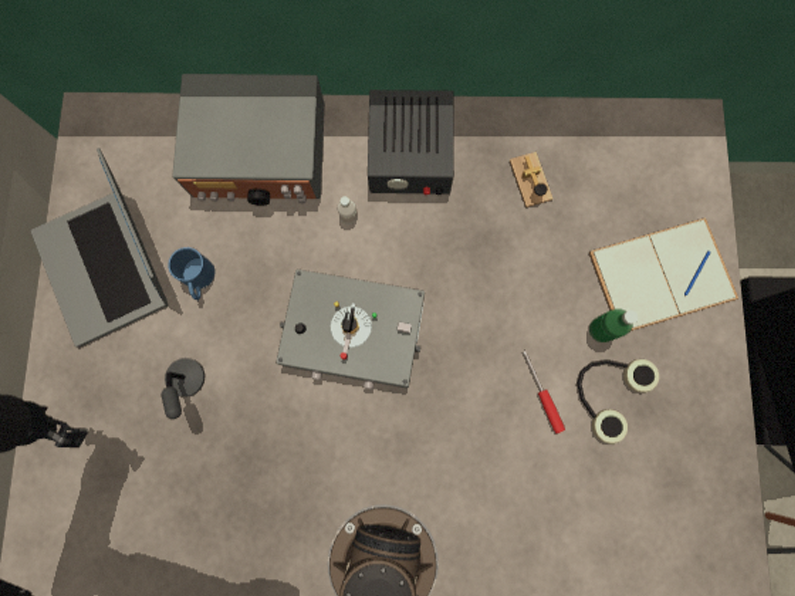

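View pics/side1.png

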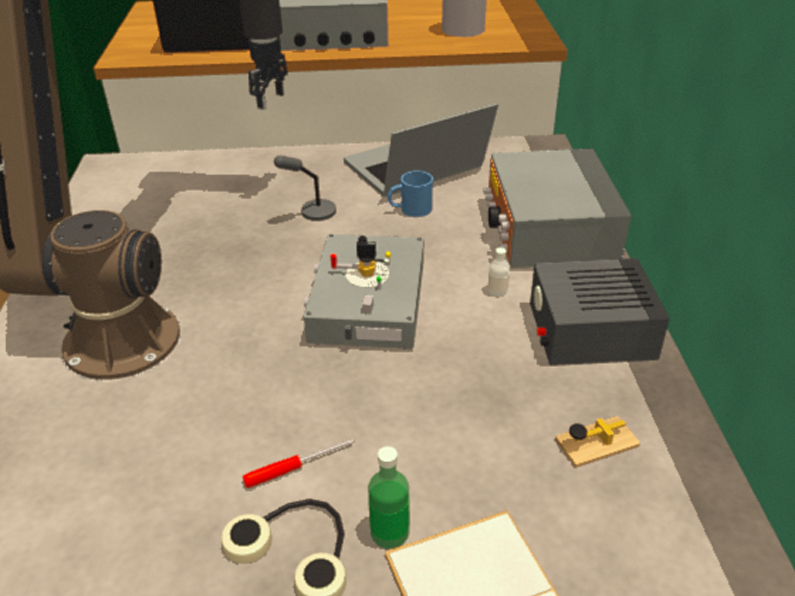

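The top view shows the tuner centre at about (350,326), with the red post at (344,357), green marker at (375,316) and yellow at (337,305). The mic stands between the gripper and the tuner, at (185,380). I'll enlarge both views.

```bash
python3 - <<'E'
from h import *
a=save("top","pics/t2.png",(190,180,304,280),5)
b=save("side","pics/s2.png",(210,155,310,250),6)
A=cv2.imread("pics/t2.png");B=cv2.imread("pics/s2.png")
print(A.shape,B.shape)
print(atz(a,185/1.42,380/1.42,0),atz(a,172/1.42,405/1.42,190),atz(a,190/1.42,270/1.42,90),atz(a,347/1.42,204/1.42,110))
E
```

```text
(500, 570, 3) (570, 600, 3)
[393.8065602  469.56486953   0.        ] [333.52985377 421.34059455 190.        ] [636.65948453 445.81554248  90.        ] [791.26459422  92.27142451 110.        ]
```

View pics/t2.png

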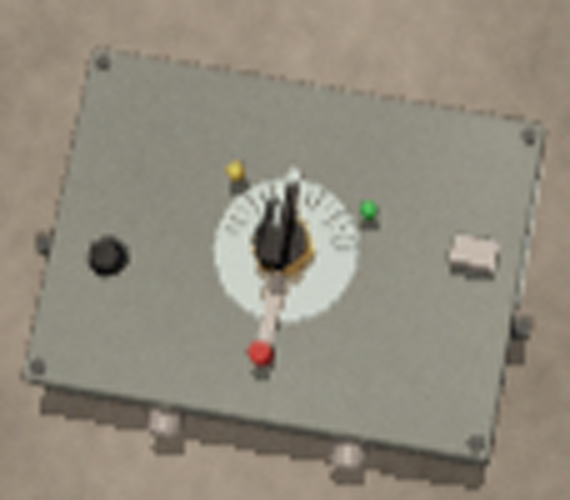

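View pics/s2.png

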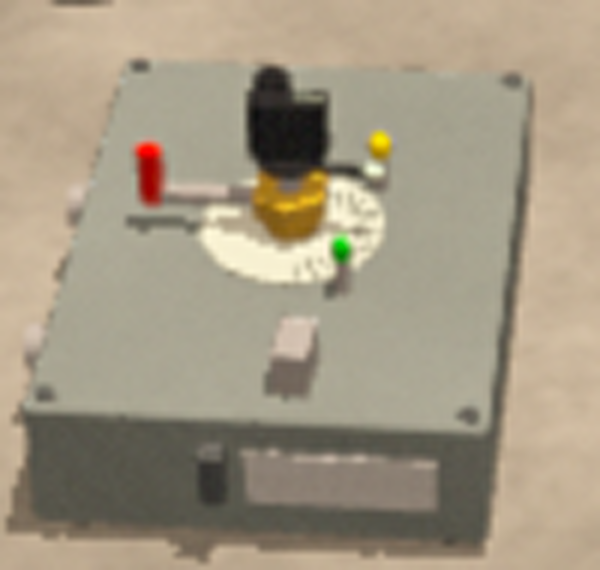

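The top crop shows screws at (102,62), (530,136), (476,443) and (38,367). Also visible: red post top (260,351), green ball (368,210), yellow ball (235,170), white tip (293,174). In the side crop the post top is at (149,151), green (341,249), yellow (380,145) and tip (375,172).

```bash
python3 - <<'E'
from h import *
from scipy.optimize import least_squares
a=env.camera("top");b=env.camera("side")
T=lambda x,y:(190+x/5-.4,180+y/5-.4)
S=lambda x,y:(210+x/6-.4,155+y/6-.4)
P=[atz(a,*T(*p),80)[:2] for p in [(102,62),(530,136),(476,443),(38,367)]]
print(np.round(P,1));ctr=np.mean(P,0)
d=(P[0]-P[3]+P[1]-P[2]);e=P[0]-P[1]+P[3]-P[2];print("ctr top",ctr,np.arctan2(d[1],d[0]),np.arctan2(-e[0],e[1]),np.linalg.norm(d)/2,np.linalg.norm(e)/2)
Q=[atz(b,*S(*p),80)[:2] for p in [(512,80),(468,415),(44,394),(139,66)]]
print(np.round(Q,1),np.mean(Q,0))
for n,t,s,z in [("post",(260,351),(149,151),126),("green",(368,210),(341,249),108),("yel",(235,170),(380,145),108),("tip",(293,174),(375,172),117)]:
    p,q=atz(a,*T(*t),z),atz(b,*S(*s),z)
    r=[]
    o1,d1=ray(a,*T(*t));o2,d2=ray(b,*S(*s))
    k=np.linalg.lstsq(np.c_[d1,-d2],o2-o1,rcond=None)[0]
    m=(p+q)/2;v=m[:2]-ctr
    print(n,p.round(1),q.round(1),"tri",((o1+k[0]*d1+o2+k[1]*d2)/2).round(1),"r,ang top:",np.hypot(*(p[:2]-ctr)),np.arctan2(*(p[:2]-ctr)[::-1]),"side",np.hypot(*(q[:2]-np.mean(Q,0))),np.arctan2(*(q[:2]-np.mean(Q,0))[::-1]))
from scipy.spatial.transform import Rotation as R
print(R.from_rotvec(env.observe()["orientation"]).as_matrix().round(3))
E
```

```text
[[636.1 201.7]
 [590.7 -76.1]
 [394.2 -43.9]
 [438.  232.8]]
ctr top [514.72393023  78.62486812] -0.1590745246396089 -0.1595498545270206 199.81977450212534 280.7935239291176
[[637.3 201.5]
 [592.3 -75.2]
 [395.1 -43.5]
 [439.3 232.3]] [515.98512759  78.76044186]
post [445.3  88.4 126. ] [447.4  85.7 126. ] tri [446.4  88.7 123.7] r,ang top: 70.07748706784156 3.002038313480974 side 68.9347043649731 3.0412423397665203
green [536.3  25.5 108. ] [538.6  21.1 108. ] tri [537.8  25.8 104.3] r,ang top: 57.286126379245616 -1.185191791391776 side 61.92493998342329 -1.19774121915506
yel [560.6 109.6 108. ] [562.3 107.  108. ] tri [561.7 110.  105.7] r,ang top: 55.41585424596955 0.5940642060400173 side 54.18328125337171 0.5472201761545197
tip [556.9  72.3 117. ] [557.9  71.  117. ] tri [557.6  72.5 115.9] r,ang top: 42.62227310817775 -0.14828811197492192 side 42.65459536220008 -0.18234027225314972
[[-0.     0.897 -0.441]
 [-0.001 -0.441 -0.897]
 [-1.     0.     0.001]]
```

Axis ≈ (515.3,78.7), tuner yaw ≈ -0.16, post ≈ (446,88), all matching the given radii and heights. Green is at about -1.19, so the knob turns roughly 1.03 rad clockwise. Next I'll rise, cross over the mic and stop above the post with the jaws tangential.

```bash
python3 -m creep '[{"z":5},{"x":1,"y":-4.8,"spin":3},{"x":1.4,"y":-4.7,"spin":3},{"x":1.4,"y":-4.7,"spin":3},{"x":1.4,"y":-4.7,"spin":3},{"x":1.4,"y":-4.7,"spin":3},{"x":1.4,"y":-4.7,"spin":3},{"x":1.4,"y":-4.7}]'
python3 -m creep '[{"x":1.4,"y":-4.7},{"x":1.4,"y":-4.7},{"x":1.3,"y":-4.7},{"x":1.3,"y":-4.7,"gripper":3},{"z":-4},{},{},{}]'
python3 - <<'E'
from h import *
from scipy.spatial.transform import Rotation as R
c=save("wrist","pics/w1.png",None,1.42)
s=env.observe();print(s["position"],R.from_rotvec(s["orientation"]).as_matrix()[:,2].round(3),s["gripper_width"],s["joint_pos"],env.tip_reach,c["extrinsics"])
for p in [(446,88,126),(515,78.7,160),(537,24.5,107),(557,72,117)]: print(p,np.array(proj(c,p))*1.42)
E
```

```text
[297.6846011  605.68079967 253.0452792 ] [-0.441 -0.897  0.   ] 85.59522151973711 [ 1.40212156e+00  3.58851090e-01  1.17075650e-02 -5.87815432e-05
 -1.22411867e+00 -2.88077934e-01] 22.0 [[-4.40961302e-01 -8.67316587e-01 -2.30900558e-01  3.55643314e+02]
 [-8.97525991e-01  4.25983051e-01  1.13954092e-01  5.77212397e+02]
 [-4.74550173e-04  2.57488597e-01 -9.66281220e-01  3.72693169e+02]
 [ 0.00000000e+00  0.00000000e+00  0.00000000e+00  1.00000000e+00]]
(446, 88, 126) [1726.07964472 -858.83730945]
(515, 78.7, 160) [ 2208.72604983 -1638.00798651]
(537, 24.5, 107) [ 1871.5274357  -1324.84185713]
(557, 72, 117) [ 1769.9408187  -1405.14494168]invalid input at $[0]: expected keys x, y, z, spin, gripper
invalid input at $[0]: expected keys x, y, z, spin, gripper
```

View pics/w1.png

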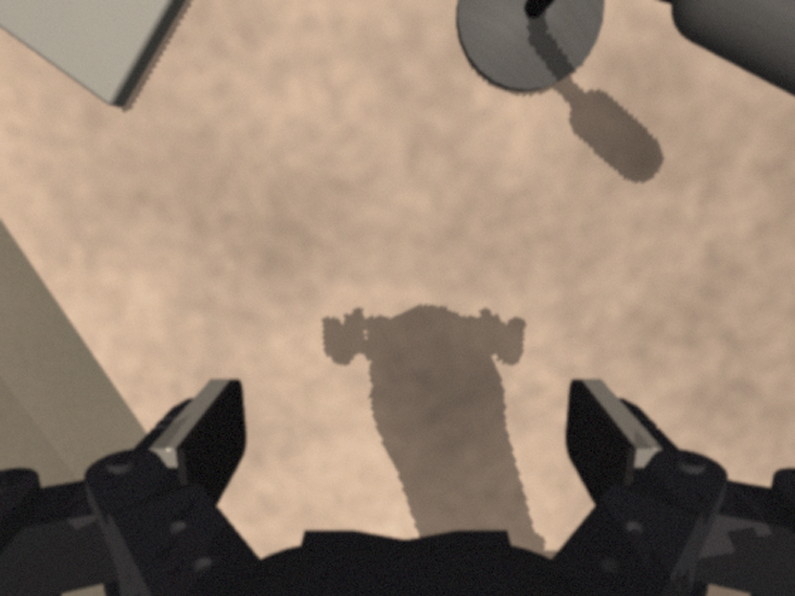

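That picture shows only the mic base at (530,20) from the start pose. The moves were refused because every row needs all five keys, so I'm resending them.

```bash
python3 -m creep '[{"x":0,"y":0,"z":5,"spin":0,"gripper":8.5},{"x":1,"y":-4.8,"z":0,"spin":3,"gripper":8.5},{"x":1.4,"y":-4.7,"z":0,"spin":3,"gripper":8.5},{"x":1.4,"y":-4.7,"z":0,"spin":3,"gripper":8.5},{"x":1.4,"y":-4.7,"z":0,"spin":3,"gripper":8.5},{"x":1.4,"y":-4.7,"z":0,"spin":3,"gripper":8.5},{"x":1.4,"y":-4.7,"z":0,"spin":3,"gripper":8.5},{"x":1.4,"y":-4.7,"z":0,"spin":0,"gripper":8.5}]'
python3 -m creep '[{"x":1.4,"y":-4.7,"z":0,"spin":0,"gripper":8.5},{"x":1.4,"y":-4.7,"z":0,"spin":0,"gripper":8.5},{"x":1.3,"y":-4.7,"z":0,"spin":0,"gripper":8.5},{"x":1.3,"y":-4.7,"z":0,"spin":0,"gripper":3},{"x":0,"y":0,"z":-4,"spin":0,"gripper":3},{"x":0,"y":0,"z":0,"spin":0,"gripper":3},{"x":0,"y":0,"z":0,"spin":0,"gripper":3}]'
cat > w.py <<'E'
import sys
from h import *
from scipy.spatial.transform import Rotation as R
c=save("wrist",sys.argv[1],None,1.42)
s=env.observe();print(s["position"],R.from_rotvec(s["orientation"]).as_matrix()[:,2].round(3),s["gripper_width"],s["joint_pos"])
for p in [(446,88,126),(515.3,78.7,160),(537,24.5,107),(557,72,117)]: print(p,np.array(proj(c,p))*1.42)
E
python3 w.py pics/w2.png
```

```text
time: 1.15
position: [391.8, 273.8, 303.6]
orientation: [1.313, 1.14, -1.311]
wrist_force: [1.8, -0.5, 0.1]
gripper_width: 84.8
time: 1.85
position: [445.6, 87.6, 263.7]
orientation: [1.312, 1.138, -1.315]
wrist_force: [0.4, 0.5, 0.5]
gripper_width: 29.8
[446.16440898  88.38287845 264.4886618 ] [-0.141 -0.99   0.   ] 29.771729452716635 [ 6.31462914e-01 -2.19035009e-02 -4.31443953e-01  7.54376890e-04
 -1.16080249e+00  7.97487933e-01]
(446, 88, 126) [404.71554667 291.25953327]
(515.3, 78.7, 160) [403.03475277 142.54500177]
(537, 24.5, 107) [508.20921963  82.37528621]
(557, 72, 117) [404.83410466  48.91174531]
```

View pics/w2.png

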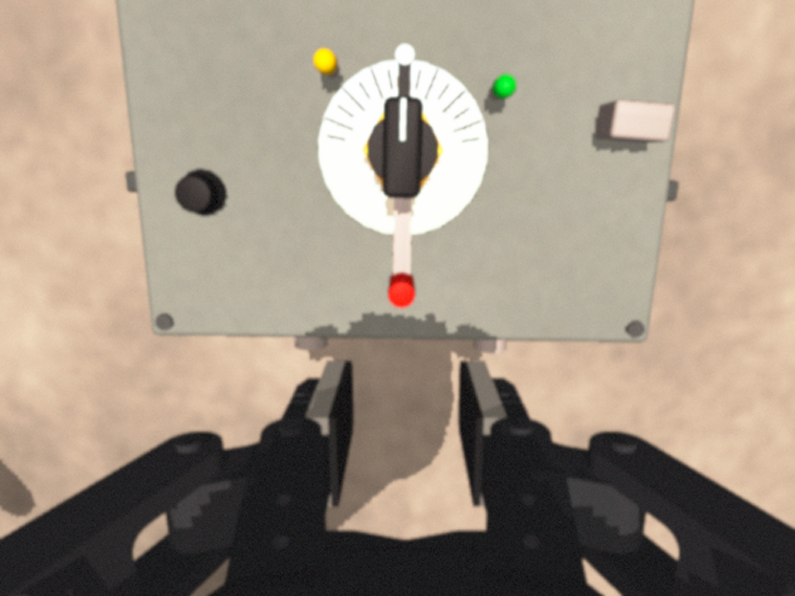

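The wrist view shows the post at (401,290), knob centre (402,146), tip (405,54) and green (504,86), all within a few pixels of prediction.

```bash
python3 - <<'E'
from h import *
c=env.camera("wrist")
f=lambda x,y,z:atz(c,x/1.42,y/1.42,z)[:2]
k=f(402,146,160);print("knob",k)
for n,p in [("post",f(401,290,126)),("green",f(504,86,107)),("green104",f(504,86,104)),("tip",f(405,54,117)),("yel",f(325,61,107))]:
    print(n,p.round(1),[(np.hypot(*(p-q)).round(1),np.arctan2(*(p-q)[::-1]).round(3)) for q in (k,np.array([515.3,78.7]))])
E
```

```text
knob [514.78718681  80.262978  ]
post [447.5  90.7] [(np.float64(68.1), np.float64(2.988)), (np.float64(68.9), np.float64(2.967))]
green [536.6  27.5] [(np.float64(57.1), np.float64(-1.178)), (np.float64(55.4), np.float64(-1.176))]
green104 [536.9  27. ] [(np.float64(57.7), np.float64(-1.177)), (np.float64(56.1), np.float64(-1.175))]
tip [555.8  73.3] [(np.float64(41.6), np.float64(-0.169)), (np.float64(40.9), np.float64(-0.134))]
yel [559.9 111.4] [(np.float64(54.8), np.float64(0.605)), (np.float64(55.3), np.float64(0.633))]
```

```bash
python3 -m creep '[{"x":0,"y":0.1,"z":-5,"spin":0,"gripper":3},{"x":0,"y":0,"z":-4,"spin":0,"gripper":3},{"x":0,"y":0,"z":-2.4,"spin":0,"gripper":3},{"x":0,"y":0,"z":-2,"spin":0,"gripper":3},{"x":0,"y":0,"z":0,"spin":0,"gripper":2},{"x":0,"y":0,"z":0,"spin":0,"gripper":2},{"x":0,"y":0,"z":0,"spin":0,"gripper":2}]'
```

```text
time: 2.65
position: [446.8, 89.9, 131.0]
orientation: [1.315, 1.138, -1.31]
wrist_force: [-0.7, -0.9, 0.6]
gripper_width: 19.9
```

```bash
python3 -m creep '[{"x":-0.09,"y":-0.84,"z":0,"spin":7,"gripper":2},{"x":0.03,"y":-0.84,"z":0,"spin":7,"gripper":2}]'; python3 -m creep '[{"x":0.12,"y":-0.84,"z":0,"spin":7,"gripper":2},{"x":0.23,"y":-0.81,"z":0,"spin":7,"gripper":2}]'
```

```text
time: 2.85
position: [446.7, 73.8, 131.1]
orientation: [1.134, 1.257, -1.125]
wrist_force: [0.6, 7.2, -2.4]
gripper_width: 20.0
time: 3.05
position: [450.0, 57.0, 131.1]
orientation: [0.951, 1.354, -0.942]
wrist_force: [-1.0, 6.0, -0.5]
gripper_width: 20.0
```

Force about 6–7 N, as expected for a loosening nut. I'll continue to about -0.93.

```bash
python3 -m creep '[{"x":0.32,"y":-0.78,"z":0,"spin":7,"gripper":2},{"x":0.42,"y":-0.73,"z":0,"spin":7,"gripper":2},{"x":0.5,"y":-0.68,"z":0,"spin":7,"gripper":2},{"x":0.58,"y":-0.61,"z":0,"spin":7,"gripper":2},{"x":0,"y":0,"z":0,"spin":0,"gripper":2}]'; python3 -m creep '[{"x":-0.2,"y":0.2,"z":0,"spin":0,"gripper":2.6},{"x":0,"y":0,"z":0,"spin":0,"gripper":2.6},{"x":0,"y":0,"z":4,"spin":-7,"gripper":4},{"x":0,"y":0,"z":5,"spin":-7,"gripper":4},{"x":0,"y":0,"z":0,"spin":-7,"gripper":4}]'; python3 w.py pics/w3.png
```

```text
time: 3.55
position: [468.2, 28.0, 130.9]
orientation: [0.576, 1.491, -0.572]
wrist_force: [-0.3, -0.2, 0.1]
gripper_width: 20.0
time: 4.05
position: [467.9, 30.5, 225.8]
orientation: [0.867, 1.386, -0.855]
wrist_force: [0.4, -0.2, -0.6]
gripper_width: 39.5
[466.33358184  30.24309296 222.83002071] [ 0.439 -0.898  0.001] 39.9799616129667 [ 4.88373609e-01  3.13572749e-02 -4.78205590e-01  9.54676933e-04
 -1.05453394e+00  1.53698208e+00]
(446, 88, 126) [261.71346995 302.61801662]
(515.3, 78.7, 160) [340.87239223 161.90137589]
(537, 24.5, 107) [488.88028165 173.6072001 ]
(557, 72, 117) [412.41943387  73.40142906]
```

View pics/w3.png

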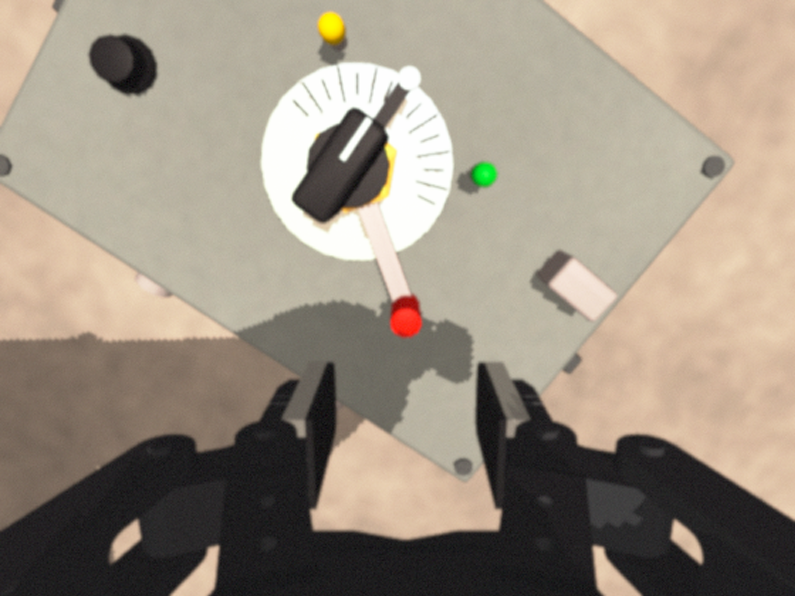

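The lever has swung well round, with the post at (405,318). The knob centre is at (341,166), tip (409,78) and green (484,174), so the pointer has not moved.

```bash
python3 - <<'E'
from h import *
c=env.camera("wrist")
f=lambda x,y,z:atz(c,x/1.42,y/1.42,z)[:2]
k=f(340.5,166,160);print("knob",k)
for n,p in [("post",f(405,318,126)),("green",f(484,174,107)),("tip",f(409,78,117))]:
    print(n,p.round(1),[(np.hypot(*(p-q)).round(1),np.arctan2(*(p-q)[::-1]).round(3)) for q in (k,np.array([515.3,78.7]),np.array([514.5,79.5]))])
E
```

```text
knob [512.79799418  77.34516383]
post [466.   30.6] [(np.float64(66.1), np.float64(-2.357)), (np.float64(68.9), np.float64(-2.369)), (np.float64(68.9), np.float64(-2.353))]
green [533.7  26. ] [(np.float64(55.4), np.float64(-1.183)), (np.float64(55.8), np.float64(-1.234)), (np.float64(56.8), np.float64(-1.226))]
tip [552.8  71.4] [(np.float64(40.4), np.float64(-0.149)), (np.float64(38.2), np.float64(-0.193)), (np.float64(39.2), np.float64(-0.209))]
```

Lever now about -0.94 rad, which frees the knob. Moving over the knob and aligning the jaws, then descending.

```bash
python3 -m creep '[{"x":1.2,"y":1.2,"z":0,"spin":-8,"gripper":4},{"x":1.2,"y":1.2,"z":0,"spin":-8,"gripper":4},{"x":1.2,"y":1.2,"z":0,"spin":-8,"gripper":4},{"x":1.2,"y":1.25,"z":0,"spin":-8,"gripper":4},{"x":0,"y":0,"z":-2,"spin":-3.2,"gripper":4},{"x":0,"y":0,"z":-2.5,"spin":0,"gripper":4},{"x":0,"y":0,"z":-2.4,"spin":0,"gripper":4},{"x":0,"y":0,"z":0,"spin":0,"gripper":4}]'; python3 w.py pics/w4.png
```

```text
time: 4.95
position: [509.9, 76.8, 146.3]
orientation: [1.308, 1.14, -1.322]
wrist_force: [-0.8, -0.9, 0.2]
gripper_width: 39.9
[511.20815654  77.24304145 148.34407834] [-0.144 -0.99   0.003] 39.95695351725014 [ 5.29916289e-01  1.99762897e-01 -4.72659414e-01 -1.92980300e-04
 -9.03779452e-01  8.96799441e-01]
(446, 88, 126) [399.8019415 580.9924297]
(515.3, 78.7, 160) [394.5459243  437.70661471]
(537, 24.5, 107) [564.47416661 260.19308731]
(557, 72, 117) [398.51794653 221.14656383]
```

View pics/w4.png

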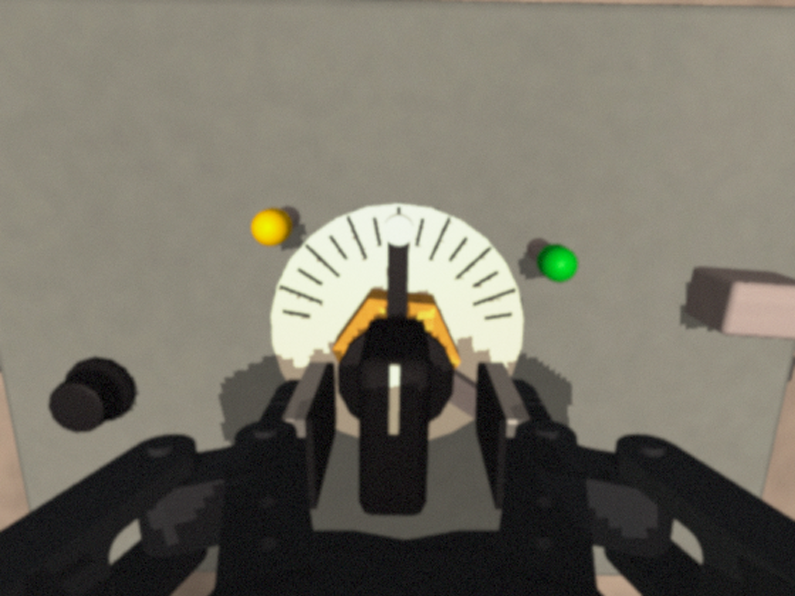

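The fingers straddle the knob, bar centred at about (393,437) with the jaw midline near 406. I'll nudge +x 4 mm, +y 2.5 mm, up 4 mm, then close.

```bash
python3 -m creep '[{"x":0.4,"y":0.25,"z":0.4,"spin":0,"gripper":4},{"x":0,"y":0,"z":0,"spin":0,"gripper":1.2},{"x":0,"y":0,"z":0,"spin":0,"gripper":1.2},{"x":0,"y":0,"z":0,"spin":0,"gripper":1.2},{"x":0,"y":0,"z":0,"spin":0,"gripper":1.2},{"x":0,"y":0,"z":0,"spin":0,"gripper":1.2}]'; python3 -m creep '[{"x":0,"y":0,"z":0,"spin":-4,"gripper":1.2},{"x":0,"y":0,"z":0,"spin":-4,"gripper":1.2}]';python3 -c "
from station import env;s=env.observe();print(s['torque'],s['wrist_force'])"
```

```text
time: 5.6
position: [517.8, 78.8, 156.3]
orientation: [1.315, 1.134, -1.314]
wrist_force: [2.0, -11.1, 5.0]
gripper_width: 14.8
time: 5.8
position: [517.7, 78.3, 156.3]
orientation: [1.417, 1.056, -1.417]
wrist_force: [3.4, -13.8, 6.5]
gripper_width: 14.7
[-5.01775136 -1.1762228   0.16388161] [  3.43618881 -13.8432129    6.51490166]
```

Torque is about 0.16 N m, so the knob is turning freely. The side force comes from slight off-centre, so I'll relieve it with -y 1 mm and continue.

```bash
python3 -m creep '[{"x":0,"y":-0.1,"z":0,"spin":-7,"gripper":1.2},{"x":0,"y":0,"z":0,"spin":-7,"gripper":1.2}]';  python3 -m creep '[{"x":0,"y":0,"z":0,"spin":-7,"gripper":1.2},{"x":0,"y":0,"z":0,"spin":-7,"gripper":1.2},{"x":0,"y":0,"z":0,"spin":-7,"gripper":1.2},{"x":0,"y":0,"z":0,"spin":0,"gripper":1.2}]'; python3 - <<'E'
from h import *
from scipy.spatial.transform import Rotation as R
s=env.observe();z=R.from_rotvec(s["orientation"]).as_matrix()[:,2];print(s["position"],np.arctan2(z[0],-z[1]),s["torque"],s["wrist_force"])
c=save("wrist","pics/w5.png",None,1.42)
for a in (-1.16,-1.18,-1.2):print(proj(c,(515+57*np.cos(a),79+57*np.sin(a),107)))
E
```

```text
time: 6.0
position: [517.3, 77.3, 156.2]
orientation: [1.59, 0.904, -1.59]
wrist_force: [-0.0, -14.0, 7.3]
gripper_width: 14.8
time: 6.4
position: [516.4, 76.2, 156.3]
orientation: [1.832, 0.635, -1.835]
wrist_force: [-1.8, -17.3, 10.5]
gripper_width: 15.2
[516.39259492  76.20138233 156.25358188] -0.900651290993764 [-5.78192956  0.50491482 -0.06154734] [ -1.78229461 -17.33275673  10.47163547]
[np.float64(316.4694383352608), np.float64(140.2562471185791)]
[np.float64(318.93680977504715), np.float64(140.95178547046805)]
[np.float64(321.38641903372894), np.float64(141.69683024888533)]
```

View pics/w5.png

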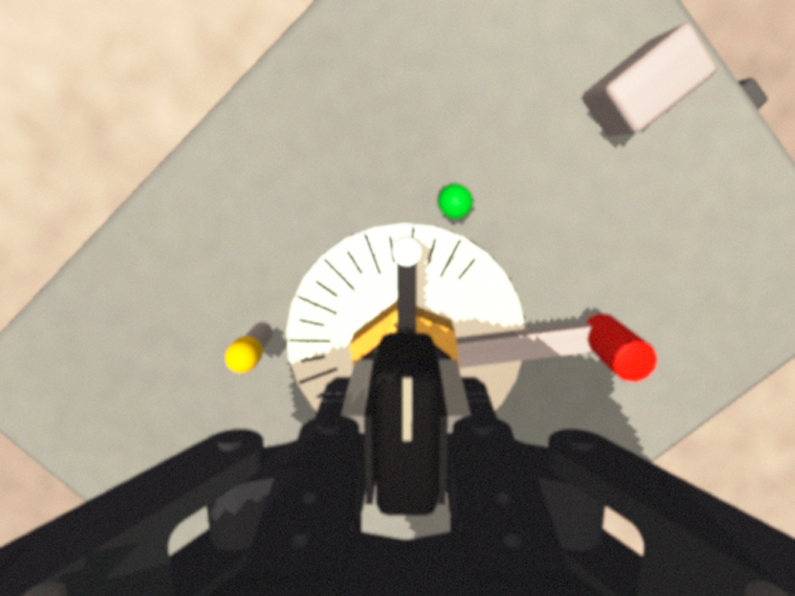

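Pointer tip at (407,252), green at (455,201), axis near (407,440). Working out the remaining turn in this view.

```bash
python3 - <<'E'
from h import *
c=env.camera("wrist")
f=lambda x,y,z:atz(c,x/1.42,y/1.42,z)[:2]
t=f(407,252,117);p2=f(407,300,117)
print("tip",t,"line dir",np.arctan2(*(t-p2)[::-1]))
for z in (104,107.5):
  g=f(455,201,z)
  for ax in ([515,79],t-42*(t-p2)/np.hypot(*(t-p2))):
    print(z,np.round(ax,1),"green",g.round(1),np.hypot(*(g-ax)).round(1),np.arctan2(*(g-ax)[::-1]).round(3),"tip ang",np.arctan2(*(t-ax)[::-1]).round(3))
E
python3 -m creep '[{"x":0,"y":-0.15,"z":0,"spin":-4,"gripper":1.2},{"x":0,"y":0,"z":0,"spin":-4,"gripper":1.2}]'
```

```text
tip [538.97252601  46.74648197] line dir -0.8965853192627132
104 [515  79] green [535.8  26.2] 56.8 -1.195 tip ang -0.932
104 [512.8  79.6] green [535.8  26.2] 58.2 -1.163 tip ang -0.897
107.5 [515  79] green [536.3  26.2] 57.0 -1.188 tip ang -0.932
107.5 [512.8  79.6] green [536.3  26.2] 58.3 -1.156 tip ang -0.897
time: 6.7
position: [516.0, 75.7, 156.3]
orientation: [1.919, 0.521, -1.922]
wrist_force: [-7.9, -10.1, 13.8]
gripper_width: 15.2
```

```bash
python3 -m creep '[{"x":-0.1,"y":-0.1,"z":-0.1,"spin":-3.5,"gripper":1.2},{"x":0,"y":0,"z":0,"spin":-3.4,"gripper":1.2},{"x":0,"y":0,"z":0,"spin":0,"gripper":1.2},{"x":0,"y":0,"z":0,"spin":0,"gripper":1.2}]'; cat > m.py <<'E'
from h import *
from scipy.spatial.transform import Rotation as R
import sys
s=env.observe();z=R.from_rotvec(s["orientation"]).as_matrix()[:,2];print("tool",s["position"].round(1),np.arctan2(z[0],-z[1]).round(3),s["wrist_force"].round(1),s["torque"][2].round(2))
c=save("wrist",sys.argv[1],None,1.42)
im=c["frame"].astype(int);r,g,b=im[...,0],im[...,1],im[...,2]
m=((g>r+60)&(g>b+60));ys,xs=np.where(m);G=(xs.mean(),ys.mean());print("green px",np.array(G)*1.42,m.sum())
gp=atz(c,*G,107.5)[:2]
for ax in ([515,79],[513,79.5]):
  v=gp-ax;print("green",gp.round(1),np.arctan2(v[1],v[0]).round(3))
# expected pixel of tip when aligned
print("tip px if aligned", [(np.array(proj(c,(*(np.array(a)+42*(gp-a)/np.hypot(*(gp-a))),117)))*1.42).round(1) for a in ([515,79],[513,79.5])])
E
python3 m.py pics/w6.png
```

```text
time: 7.1
position: [515.6, 75.5, 156.2]
orientation: [1.993, 0.417, -1.992]
wrist_force: [-9.2, -7.1, 19.4]
gripper_width: 15.0
tool [515.6  75.5 156.2] -1.156 [-9.2 -7.1 19.4] -0.06
green px [408.60425887 194.41549061] 479
green [536.  26.] -1.194
green [536.  26.] -1.165
tip px if aligned [array([406.8, 247.4]), array([408.2, 251.4])]
```

View pics/w6.png

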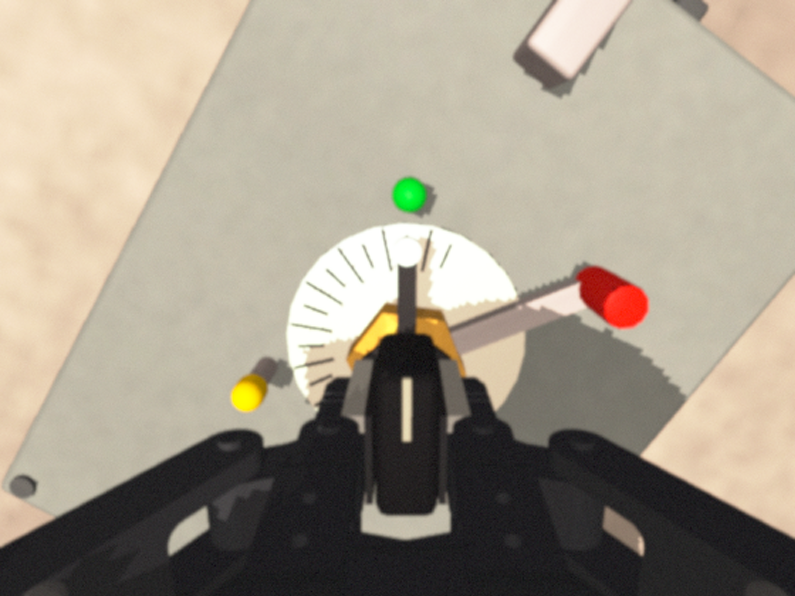

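Pointer, bar stripe and tip lie on column 407 and the green ball is at 408.6, so it is aligned to within about 0.01 rad. Releasing, rising and checking unloaded.

```bash
python3 -m creep '[{"x":0,"y":0,"z":0,"spin":0,"gripper":4},{"x":0,"y":0,"z":0,"spin":0,"gripper":4},{"x":0,"y":0,"z":0,"spin":0,"gripper":4},{"x":0,"y":0,"z":5,"spin":0,"gripper":4},{"x":-2,"y":2,"z":4,"spin":0,"gripper":3},{"x":0,"y":0,"z":0,"spin":0,"gripper":3},{"x":0,"y":0,"z":0,"spin":0,"gripper":3}]'; python3 m.py pics/w7.png; python3 - <<'E'
import cv2,numpy as np
from h import *
a=cv2.imread("pics/w7.png");c=env.camera("wrist");
u=np.array(proj(c,(525,53,115)))*1.42;x,y=int(u[0])-130,int(u[1])-100;x=max(x,0);y=max(y,0);print("crop origin",x,y, "cx",c["cx"]*1.42)
cv2.imwrite("pics/w7c.png",cv2.resize(a[y:y+200,x:x+260],None,fx=3,fy=3,interpolation=cv2.INTER_CUBIC))
E
```

```text
time: 7.85
position: [496.0, 97.8, 244.5]
orientation: [1.996, 0.421, -1.99]
wrist_force: [-0.2, 0.3, -0.6]
gripper_width: 29.9
tool [496.   97.8 244.5] -1.156 [-0.2  0.3 -0.6] 0.03
green px [389.1738326 118.0539207] 227
green [535.9  26.2] -1.194
green [535.9  26.2] -1.165
tip px if aligned [array([387.4, 151.5]), array([388.4, 154.4])]
crop origin 255 84 cx 405.2224774796179
```

View pics/w7c.png

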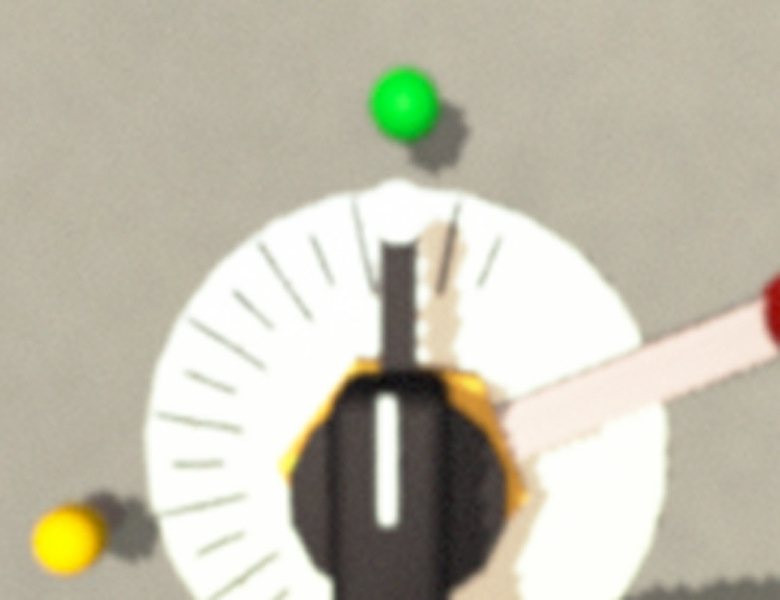

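Green at crop (405,104), tip (398,212), shaft (398.5,350). Computing the pointer line against the ball.

```bash
python3 - <<'E'
from h import *
c=env.camera("wrist")
f=lambda x,y,z:atz(c,(255+x/3-.33)/1.42,(84+y/3-.33)/1.42,z)[:2]
t=f(398.3,212,117);s=f(398.5,350,117);d=(t-s)/np.hypot(*(t-s));ax=t-42*d
print("tip",t,"dir",np.arctan2(d[1],d[0]),"axis from ptr",ax)
for z in(104,107.5):
  g=f(405,104,z);v=g-ax;print("green",g,"ang",np.arctan2(v[1],v[0]),"offset mm",d[0]*v[1]-d[1]*v[0])
  for a in ([515,79],[514,79.3]):
    w=t-a;v=g-a;print("   ax",a,np.arctan2(w[1],w[0])-np.arctan2(v[1],v[0]))
E
```

```text
tip [528.87574978  39.87627777] dir -1.1633971584922385 axis from ptr [512.23439614  78.43876407]
green [534.62444247  24.95767565] ang -1.1743134553997048 offset mm -0.6329012007472166
   ax [515, 79] -0.007501393057975703
   ax [514, 79.3] -0.0019228739997685373
green [534.44435501  25.12926074] ang -1.1760425159710883 offset mm -0.7302633892757413
   ax [515, 79] -0.005568414570099156
   ax [514, 79.3] -6.648698814371024e-05
```

Pointer within about 0.01 rad of the ball (≤0.7 mm miss). Returning to the post at about (466,30.4) with the jaws tangential there.

```bash
python3 -m creep '[{"x":-0.3,"y":-0.7,"z":0,"spin":8.5,"gripper":3},{"x":-0.3,"y":-0.7,"z":0,"spin":8.5,"gripper":3},{"x":-0.3,"y":-0.7,"z":0,"spin":8.5,"gripper":3},{"x":-0.3,"y":-0.7,"z":0,"spin":8.5,"gripper":3},{"x":-0.3,"y":-0.7,"z":0,"spin":8.5,"gripper":3},{"x":-0.3,"y":-0.7,"z":0,"spin":8.5,"gripper":3},{"x":-0.3,"y":-0.7,"z":0,"spin":8.5,"gripper":3}]'; python3 -m creep '[{"x":-0.3,"y":-0.7,"z":0,"spin":8.5,"gripper":3},{"x":-0.3,"y":-0.7,"z":0,"spin":8.5,"gripper":3},{"x":-0.3,"y":-0.4,"z":0,"spin":8.5,"gripper":3},{"x":0,"y":0,"z":0,"spin":8.5,"gripper":3},{"x":0,"y":0,"z":0,"spin":8.5,"gripper":3},{"x":0,"y":0,"z":0,"spin":8.5,"gripper":3},{"x":0,"y":0,"z":-4,"spin":0,"gripper":3},{"x":0,"y":0,"z":0,"spin":0,"gripper":3}]'
python3 - <<'E'
from h import *
from scipy.spatial.transform import Rotation as R
s=env.observe();z=R.from_rotvec(s["orientation"]).as_matrix()[:,2];print("tool",s["position"].round(1),np.arctan2(z[0],-z[1]),s["joint_pos"][5])
c=env.camera("wrist");im=c["frame"].astype(int);r,g,b=im[...,0],im[...,1],im[...,2]
m=((r>g+80)&(r>b+80)&(r>180));ys,xs=np.where(m);G=(np.median(xs),np.median(ys));print(G,m.sum(),xs.min(),xs.max(),ys.min(),ys.max(),atz(c,*G,126))
E
```

```text
time: 8.7
position: [474.4, 47.2, 242.0]
orientation: [1.29, 1.154, -1.294]
wrist_force: [0.5, -0.0, 0.5]
gripper_width: 30.0
time: 9.5
position: [462.8, 28.7, 198.6]
orientation: [0.622, 1.486, -0.631]
wrist_force: [-0.7, -0.1, -0.4]
gripper_width: 29.8
tool [462.8  28.7 198.6] 0.7700763830372527 1.8549392092170938
(np.float64(289.0), np.float64(225.0)) 163 279 299 219 229 [467.59188194  31.68383277 126.        ]
```

```bash
python3 -m creep '[{"x":0.3,"y":0.2,"z":-2.8,"spin":0,"gripper":3},{"x":0,"y":0,"z":-2,"spin":0,"gripper":3},{"x":0,"y":0,"z":-1,"spin":0,"gripper":3},{"x":0,"y":0,"z":-0.9,"spin":0,"gripper":3},{"x":0,"y":0,"z":0,"spin":0,"gripper":2},{"x":0,"y":0,"z":0,"spin":0,"gripper":2},{"x":0,"y":0,"z":0,"spin":0,"gripper":2}]'
```

```text
time: 10.25
position: [469.4, 32.2, 137.2]
orientation: [0.625, 1.478, -0.623]
wrist_force: [0.1, 0.1, 0.0]
gripper_width: 19.7
```

```bash
python3 -m creep '[{"x":-0.2,"y":-0.2,"z":-0.5,"spin":0,"gripper":2},{"x":0,"y":0,"z":0,"spin":0,"gripper":2},{"x":-0.56,"y":0.61,"z":0,"spin":-7,"gripper":2},{"x":-0.49,"y":0.68,"z":0,"spin":-7,"gripper":2}]'; python3 -m creep '[{"x":-0.39,"y":0.73,"z":0,"spin":-7,"gripper":2},{"x":-0.31,"y":0.77,"z":0,"spin":-7,"gripper":2}]';  python3 -m creep '[{"x":-0.21,"y":0.8,"z":0,"spin":-7,"gripper":2},{"x":-0.11,"y":0.83,"z":0,"spin":-7,"gripper":2}]'
```

```text
time: 10.65
position: [456.6, 42.4, 131.4]
orientation: [0.816, 1.411, -0.816]
wrist_force: [4.9, -4.3, -3.8]
gripper_width: 19.8
time: 10.85
position: [449.3, 57.4, 131.4]
orientation: [1.001, 1.327, -1.002]
wrist_force: [4.5, -4.9, -2.3]
gripper_width: 20.0
time: 11.05
position: [446.0, 73.5, 131.4]
orientation: [1.183, 1.224, -1.185]
wrist_force: [4.8, -6.4, -1.6]
gripper_width: 19.9
```

```bash
python3 -m creep '[{"x":0.06,"y":0.83,"z":0,"spin":-7,"gripper":2}]';  python3 -m creep '[{"x":0.1,"y":0.41,"z":0,"spin":-3.5,"gripper":2}]'; python3 -m creep '[{"x":0.1,"y":0.4,"z":0,"spin":-3.5,"gripper":2}]'; python3 -m creep '[{"x":0,"y":0,"z":0,"spin":0,"gripper":2}]'
```

```text
time: 11.15
position: [445.9, 81.4, 131.2]
orientation: [1.272, 1.166, -1.276]
wrist_force: [-0.6, -6.9, 2.1]
gripper_width: 20.1
time: 11.25
position: [446.4, 85.4, 131.1]
orientation: [1.315, 1.135, -1.321]
wrist_force: [-2.5, -5.8, 2.8]
gripper_width: 20.1
time: 11.35
position: [447.0, 89.0, 131.0]
orientation: [1.357, 1.103, -1.365]
wrist_force: [-3.0, -6.3, 4.3]
gripper_width: 19.9
time: 11.45
position: [447.2, 89.4, 130.9]
orientation: [1.357, 1.104, -1.364]
wrist_force: [-2.3, -2.8, 1.7]
gripper_width: 19.6
```

```bash
for i in 1; do :; done; python3 -m creep '[{"x":0.08,"y":0.4,"z":0,"spin":-3.4,"gripper":2}]'; python3 -m creep '[{"x":0.09,"y":0.4,"z":0,"spin":-3.4,"gripper":2}]'; python3 -m creep '[{"x":0.12,"y":0.39,"z":0,"spin":-3.4,"gripper":2}]'
```

```text
time: 11.55
position: [447.9, 92.9, 130.9]
orientation: [1.398, 1.071, -1.406]
wrist_force: [-2.0, -5.9, 2.6]
gripper_width: 20.1
time: 11.65
position: [448.8, 97.0, 130.9]
orientation: [1.442, 1.036, -1.449]
wrist_force: [-2.0, -5.7, 2.6]
gripper_width: 19.8
time: 11.75
position: [450.0, 100.9, 130.9]
orientation: [1.484, 1.0, -1.491]
wrist_force: [-3.8, -5.4, 2.7]
gripper_width: 19.8
```

```bash
python3 -m creep '[{"x":0.13,"y":0.38,"z":0,"spin":-3.4,"gripper":2}]'; python3 -m creep '[{"x":0.12,"y":0.28,"z":0,"spin":-2.5,"gripper":2}]'; python3 -m creep '[{"x":0.12,"y":0.28,"z":0,"spin":-2.5,"gripper":2}]'; python3 -m creep '[{"x":0.13,"y":0.27,"z":0,"spin":-2.5,"gripper":2}]'
```

```text
time: 11.85
position: [451.4, 104.7, 130.9]
orientation: [1.526, 0.964, -1.533]
wrist_force: [-1.7, -5.9, 0.7]
gripper_width: 19.9
time: 11.95
position: [452.7, 107.6, 130.9]
orientation: [1.556, 0.936, -1.563]
wrist_force: [-2.1, -4.6, 1.8]
gripper_width: 20.1
time: 12.05
position: [454.0, 110.4, 130.9]
orientation: [1.586, 0.908, -1.593]
wrist_force: [-1.6, -6.4, 0.7]
gripper_width: 20.1
time: 12.15
position: [455.4, 113.0, 130.9]
orientation: [1.616, 0.878, -1.622]
wrist_force: [-0.3, -6.1, 0.6]
gripper_width: 19.8
```

```bash
python3 -m creep '[{"x":0.15,"y":0.26,"z":0,"spin":-2.5,"gripper":2}]'; python3 -m creep '[{"x":0.16,"y":0.25,"z":0,"spin":-2.5,"gripper":2}]'; python3 -m creep '[{"x":0.17,"y":0.24,"z":0,"spin":-2.5,"gripper":2}]'
```

```text
time: 12.25
position: [456.9, 115.6, 130.9]
orientation: [1.645, 0.848, -1.652]
wrist_force: [-1.3, -6.3, 0.6]
gripper_width: 20.2
time: 12.35
position: [458.6, 118.1, 130.9]
orientation: [1.675, 0.818, -1.681]
wrist_force: [-0.6, -6.0, 1.1]
gripper_width: 19.6
time: 12.45
position: [460.2, 120.4, 130.9]
orientation: [1.704, 0.786, -1.711]
wrist_force: [-1.3, -7.4, 0.0]
gripper_width: 20.1
```

```bash
python3 -m creep '[{"x":0.12,"y":0.16,"z":0,"spin":-1.7,"gripper":2}]'; python3 -m creep '[{"x":0.12,"y":0.16,"z":0,"spin":-1.7,"gripper":2}]'; python3 -m creep '[{"x":0,"y":0,"z":0,"spin":0,"gripper":2}]'
```

```text
time: 12.55
position: [461.3, 121.7, 130.9]
orientation: [1.723, 0.764, -1.731]
wrist_force: [-0.9, -9.0, 1.5]
gripper_width: 20.2
time: 12.65
position: [462.2, 122.9, 130.8]
orientation: [1.741, 0.742, -1.751]
wrist_force: [-1.2, -8.9, 2.1]
gripper_width: 20.0
time: 12.75
position: [462.3, 123.1, 130.8]
orientation: [1.741, 0.742, -1.751]
wrist_force: [-1.8, -8.1, 2.7]
gripper_width: 19.5
```

Now bearing: about 7.5 N tangential and holding on a pause. I'll go in 1 mm steps and read the force along the tangent.

```bash
cat > f.py <<'E'
from h import *
from scipy.spatial.transform import Rotation as R
s=env.observe();z=R.from_rotvec(s["orientation"]).as_matrix()[:,2];v=s["position"][:2]-[515,79];t=np.array([v[1],-v[0]])/np.hypot(*v)
f=s["wrist_force"][:2];print("tang",-f@t,"jaw",f@z[:2],"rad",f@v/np.hypot(*v),"r",np.hypot(*v),"phi",np.degrees(np.arctan2(v[1],v[0])),"t",t)
E
python3 f.py; python3 -m creep '[{"x":0.065,"y":0.08,"z":0,"spin":-0.8,"gripper":2}]';python3 f.py; python3 -m creep '[{"x":0.065,"y":0.08,"z":0,"spin":-0.8,"gripper":2}]';python3 f.py; python3 -m creep '[{"x":0,"y":0,"z":0,"spin":0,"gripper":2}]'; python3 f.py
```

```text
tang 7.340747800980563 jaw 7.059076802390514 rad -3.82686656900612 r 68.74240744280843 phi 140.1147756366318 t [0.64125177 0.76733055]
time: 12.85
position: [462.6, 123.5, 130.8]
orientation: [1.749, 0.732, -1.76]
wrist_force: [-2.1, -10.7, 3.9]
gripper_width: 20.1
tang 9.530582498792299 jaw 9.107283254326447 rad -5.333243091304371 r 68.72876623330475 phi 139.67103274685664 t [0.64717528 0.76234123]
time: 12.95
position: [463.2, 124.1, 130.7]
orientation: [1.758, 0.721, -1.769]
wrist_force: [-2.7, -10.4, 3.7]
gripper_width: 20.1
tang 9.602076985489276 jaw 9.20742696015621 rad -4.757433704809804 r 68.70034137740797 phi 138.99636269717377 t [0.65610694 0.75466793]
time: 13.05
position: [463.2, 124.1, 130.8]
orientation: [1.758, 0.721, -1.769]
wrist_force: [-2.7, -9.8, 4.1]
gripper_width: 20.0
tang 9.219191311559936 jaw 8.85770998026726 rad -4.411238193388272 r 68.71765477360557 phi 138.93691266188074 t [0.65688963 0.75398675]
```

```bash
python3 -m creep '[{"x":0.065,"y":0.075,"z":0,"spin":-0.8,"gripper":2}]';python3 f.py; python3 -m creep '[{"x":0.065,"y":0.075,"z":0,"spin":-0.8,"gripper":2}]';python3 f.py; python3 -m creep '[{"x":0,"y":0,"z":0,"spin":0,"gripper":2}]'; python3 f.py
```

```text
time: 13.15
position: [463.7, 124.6, 130.8]
orientation: [1.767, 0.71, -1.779]
wrist_force: [-2.9, -10.7, 4.5]
gripper_width: 20.0
tang 9.929101771067868 jaw 9.501310065121228 rad -4.976213912081418 r 68.69181783999674 phi 138.36972916793277 t [0.6643212  0.74744722]
time: 13.25
position: [464.2, 125.2, 130.7]
orientation: [1.776, 0.699, -1.788]
wrist_force: [-3.9, -12.4, 4.9]
gripper_width: 19.9
tang 11.833436548515262 jaw 11.338552723226245 rad -5.442218472944236 r 68.66254423212591 phi 137.7583224411078 t [0.67225928 0.74031578]
time: 13.35
position: [464.2, 125.2, 130.7]
orientation: [1.776, 0.699, -1.788]
wrist_force: [-3.2, -10.9, 4.4]
gripper_width: 20.1
tang 10.209120595502876 jaw 9.766953361394753 rad -4.995967296321705 r 68.66420969670502 phi 137.66948400762675 t [0.67340635 0.73927254]
```

```bash
python3 -m creep '[{"x":0.06,"y":0.07,"z":0,"spin":-0.7,"gripper":2}]';python3 f.py; python3 -m creep '[{"x":0.04,"y":0.04,"z":0,"spin":-0.4,"gripper":2}]'; python3 f.py; python3 -m creep '[{"x":0,"y":0,"z":0,"spin":0,"gripper":2}]'; python3 f.py
```

```text
time: 13.45
position: [464.5, 125.7, 130.7]
orientation: [1.783, 0.689, -1.796]
wrist_force: [-3.9, -12.2, 5.3]
gripper_width: 19.9
tang 11.592637753111445 jaw 11.083058229505136 rad -5.443195606844767 r 68.74125569669553 phi 137.2157476586236 t [0.67923961 0.73391658]
time: 13.55
position: [464.9, 126.0, 130.6]
orientation: [1.787, 0.683, -1.801]
wrist_force: [-3.7, -12.3, 5.8]
gripper_width: 20.2
tang 11.478175013859348 jaw 10.944003007208575 rad -5.66812834293161 r 68.72730847186077 phi 136.84590174523254 t [0.68396288 0.72951681]
time: 13.65
position: [464.9, 126.0, 130.7]
orientation: [1.787, 0.684, -1.801]
wrist_force: [-4.9, -12.1, 6.1]
gripper_width: 20.1
tang 12.159952605115281 jaw 11.705175586434967 rad -4.752810989722058 r 68.73248765041672 phi 136.83241459057473 t [0.68413459 0.72935579]
```

Held at about 12 N tangential and 13 N total, so I stop there. Backing off, lifting clear and checking.

```bash
python3 -m creep '[{"x":-0.15,"y":-0.18,"z":0,"spin":0,"gripper":2},{"x":-0.08,"y":-0.09,"z":0,"spin":0,"gripper":2.6},{"x":0,"y":0,"z":0,"spin":0,"gripper":2.8},{"x":0,"y":0,"z":3,"spin":0,"gripper":2.8},{"x":0,"y":0,"z":5,"spin":-7,"gripper":3},{"x":0.5,"y":0,"z":4,"spin":-7,"gripper":3},{"x":0.5,"y":-1,"z":0,"spin":-5,"gripper":3},{"x":0,"y":0,"z":0,"spin":0,"gripper":3}]'; python3 m.py pics/w9.png; python3 - <<'E'
from h import *
a=cv2.imread("pics/w9.png");c=env.camera("wrist");u=np.array(proj(c,(525,53,115)))*1.42
x,y=max(int(u[0])-180,0),max(int(u[1])-100,0);print(x,y)
L=cv2.resize(a[y:y+240,x:x+320],None,fx=2.5,fy=2.5,interpolation=cv2.INTER_CUBIC)
cv2.imwrite("pics/w9c.png",L);print(L.shape)
E
```

```text
time: 14.45
position: [476.0, 117.0, 252.7]
orientation: [2.007, 0.406, -2.0]
wrist_force: [-0.2, -0.2, -0.2]
gripper_width: 29.9
tool [476.  117.  252.7] -1.173 [-0.2 -0.2 -0.2] -0.0
green px [362.7540249   61.34282158] 241
green [535.7  26.4] -1.196
green [535.7  26.4] -1.167
tip px if aligned [array([360.9,  92.9]), array([362. ,  95.8])]
179 25
(600, 800, 3)
```

View pics/w9c.png

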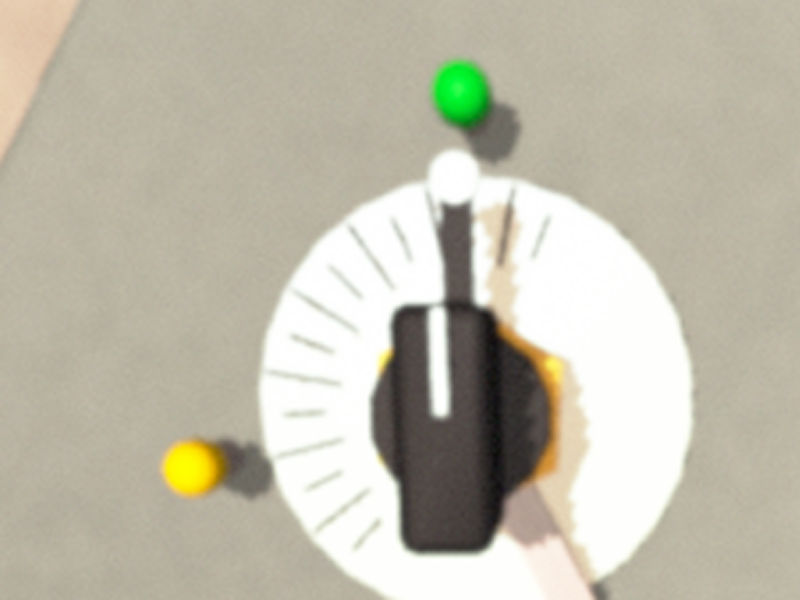

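Tip at crop (453.5,177), shaft (459,295) and ball (461,93). Checking the line numerically.

```bash
python3 - <<'E'
from h import *
c=env.camera("wrist")
f=lambda x,y,z:atz(c,(179+x/2.5-.3)/1.42,(25+y/2.5-.3)/1.42,z)[:2]
t=f(453.5,177,117)
k=f(452,428,160);k2=f(438,307,160)
for s in (f(458.5,290,117),f(456,215,117)):
  d=(t-s)/np.hypot(*(t-s));print("tip",t,"dir",np.arctan2(d[1],d[0]),"ax",t-42*d)
b=f(444,307,160)-f(450,550,160);print("bar dir",np.arctan2(b[1],b[0]),"knob ctr",k)
st=f(437.5,312,160)-f(441.5,415,160);print("stripe dir",np.arctan2(st[1],st[0]))
g=f(461,93,107.5)
for a in ([515,79],[514,79.3],[513,78.7],k):
  w=t-a;v=g-a;print("ax",a,"tip-green",np.arctan2(w[1],w[0])-np.arctan2(v[1],v[0]),"tip ang",np.arctan2(w[1],w[0]),"green",np.arctan2(v[1],v[0]),np.hypot(*w),np.hypot(*v))
E
```

```text
tip [528.78788386  40.87628427] dir -1.1436303635631853 ax [511.38757411  79.10231232]
tip [528.78788386  40.87628427] dir -1.120726583894559 ax [510.51669388  78.69378838]
bar dir -1.1669036305440088 knob ctr [510.55605517  77.65368147]
stripe dir -1.153495099306806
ax [515, 79] tip-green 0.0014195378582040341 tip ang -1.2237705665074616 green -1.2251901043656657 40.54039272514303 55.90822132167329
ax [514, 79.3] tip-green 0.006938661882296859 tip ang -1.2034064112902165 green -1.2103450731725134 41.17114814367221 56.535478902271926
ax [513, 78.7] tip-green 0.014603689493694949 tip ang -1.1753745529909878 green -1.1899782424846828 40.98647030809631 56.33841717179161
ax [510.55605517  77.65368147] tip-green 0.032218764710515435 tip ang -1.1105668476301864 green -1.1427856123407019 41.04846552460022 56.33814651526444
```

```bash
python3 -c "
from station import env
print(env.observe()['wrist_force'],env.close_job())"
```

```text
the job is handed in; nothing more can be done
[-0.71964504  0.26180579 -1.59507492] None
```

I freed the nut, set the knob pointer on the green marker, tightened the nut again and handed the job in at about 14.5 s of the 70 s allowed.

- **Freeing:** I swung the lever anticlockwise to about -0.94 rad, past the -0.75 needed. The force at the post was 6–7 N.
- **Turning the knob:** I turned it about 1.02 rad clockwise while it was free. Torque about the knob's axis read 0.16 N m early in the turn. Side forces from gripping slightly off-centre reached about 22 N in all.
- **Tightening:** The nut began to bear about 0.5 rad further clockwise than at the start. I pushed in 1 mm steps and stopped with about 12 N held along the swing, 13 N in total. Then I backed off and lifted clear.

**Last checks:**
- **Pointer:** In the final wrist picture the pointer line passes through the green ball. My estimates of the error disagree: most lie between 0.001 and 0.015 rad, and the worst is 0.03 rad. They depend on which calibrated axis position I use. All are well inside the ball's half-width of about 0.1 rad.
- **Gripper:** It is clear of everything at z ≈ 250 mm, with only sensor noise on the wrist force.
- **Not checked:** I did not measure the nut's tightness again after letting go. I also took no last full view of the table. Nothing else appeared disturbed in the pictures I took, and the moves never went low near the loose items.

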